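Lock the loupe onto the fingerprint stand

TASK

Mount the loupe on the fingerprint stand: take it from its white rest, pass its T-shaped foot down through the narrow slot in the stand's steel cap, push it gently down against the spring inside and give it a quarter turn so that the lens comes round over the red-framed print, then let the spring lift it until it is locked. Leave it standing upright by itself, never force it, and leave the jar, ink pad and tube rack where they are.

Things in the scene. Friction and masses are not known exactly. Their poses are not given: they have to be found in the camera images.
- stand: Fixed stand: grey base plate 130 (x) x 190 (y) x 12 mm with a paper card, and over the origin a hollow aluminium tower 88 mm square with a steel cap. Origin: on the table under the tower's middle; z up; y points from the tower to the red-framed print.
- cap_middle (a point): On the tower's middle axis at the cap's top face, 55 mm above the table. The steel cap is 70 x 70 x 6 mm, with a slot through it 36 mm long (along the stand's x) and 11 mm wide (along y). It was clamped by hand: the slot's middle is off this point by up to 10 mm either way along the stand's y and up to 3.5 mm either way along x. Look or feel for it; it then stays put.
- groove (a point): On the tower's middle axis at the cap's underside, 49 mm above the table. Across the underside, through the slot's middle (and shifted with it), runs a groove along the stand's y, 40 mm long, 12 mm wide, 3 mm deep: the quarter-turned foot rises into it and is locked.
- plunger_top (a point): On the tower's middle axis, 46 mm above the table: top of the orange spring plunger (38 mm disc) under the slot when at rest. It goes down up to 14 mm and pushes up with about 4.4 N at rest plus 0.35 N per mm.
- print (a point): Centre of the red-framed print on the card of the stand, 70 mm from the tower's middle along the stand's y, 13 mm above the table.
- loupe_grip (a point): Centre of the loupe's blue flat grip, 26 mm wide (along the loupe's x), 12 mm thick (along its y), 42 mm tall; take it across the 12 mm. The loupe (about 0.13 kg) stands upright, z up along its stem. When locked home this point is 87 mm above the table.
- loupe_collar (a point): Middle of the underside of the loupe's round steel collar (44 mm across, 5 mm thick), 26 mm below loupe_grip. Below it a 7.5 mm stem, 9 mm long, leads to the foot. With the collar down on the cap the foot is 3 mm clear below the cap's underside; when locked, the collar stands 6 mm above the cap.
- loupe_foot (a point): Centre of the brass T foot, 39 mm below loupe_grip: a bar 28 mm long (along the loupe's x), 8 mm wide, 8 mm high. x runs along the bar towards the lens, z up. Locked home it is 48 mm above the table with its x along the stand's y.
- lens (a point): Centre of the underside of the loupe's black lens barrel (36 mm across, 28 mm tall), 70 mm from the stem along the loupe's +x, 23 mm lower than loupe_grip, on an arm parallel to the T bar.
- rest_top (a point): Middle of the top face of the white plastic rest, a fixed block 64 x 64 x 30 mm; at the start the loupe's collar rests on it with the foot hanging in its 34 mm round hole, 24 mm deep.
- jar: Bystander: powder jar with black lid, 54 mm across, 75 mm tall; origin at the middle of its underside.
- inkpad: Bystander: black ink pad with blue top, 75 x 105 x 15 mm; origin at the middle of its underside.
- tube_rack: Bystander: green pin rack 55 x 115 mm with two red-capped tubes, 102 mm tall; origin at the middle of its underside.
There are look-alikes about, which are no part of the job. What is shaped like the part that bears loupe_grip but green is not meant. There is more than one size of the stand; the job needs the smaller.

How it is judged:
On the way:
1. the foot has gone through the slot: it lies wholly below the cap's underside, its bar still along the slot (within 17 degrees) (z of loupe_foot in the frame of stand between 0.03 and 0.0455 m and x of loupe_foot in the frame of stand between -0.009 and 0.009 m and y of loupe_foot in the frame of stand between -0.016 and 0.016 m and angle between the x axis of loupe_foot and the x axis of stand, either way round below 0.3 rad), for 0.05 s.
At the end, for the whole second after the job is handed in: Foot locked in the cap groove (centre 46.7-50.5 mm above the table, within 7 mm in x and 16 mm in y of the tower middle, within 14 deg of the stand's y), lens within 28 mm of the red-framed print from above, upright within 7 deg, let go; jar, ink pad and rack within 30 mm of their starts (z of loupe_foot in the frame of stand between 0.0467 and 0.0505 m and x of loupe_foot in the frame of stand between -0.007 and 0.007 m and y of loupe_foot in the frame of stand between -0.016 and 0.016 m and angle between the x axis of loupe_foot and the y axis of stand, either way round below 0.25 rad and horizontal distance between lens and print below 0.028 m and angle between loupe_foot's own z axis and vertical below 0.12 rad and distance of each of jar, inkpad, tube_rack from where it was at the start of the episode below 0.03 m); the robot touches nothing.
It fails at once if the loupe is forced against the stand (more than 50 N) (contact force between loupe and stand above 50 N).
It fails at once if a bystander is pushed more than 30 mm (distance of any of jar, inkpad, tube_rack from where it was at the start of the episode above 0.03 m).
It also fails if it takes over 72 s, if anything falls off the work surface, if the arm or the gripper's body presses on something with over 40 N, if the wrist force passes 120 N, or if a joint passes its speed limit or range.

ROBOT

A 7-joint arm with a two-finger parallel gripper is mounted at the origin on the work surface. World frame = base frame: x ahead of the robot, y to its left, z up, the work surface at z = 0. Lengths are in m, angles in rad, forces in N, time in s.
With the tool pointing down it reaches from about 0.425 to 1.025 m from the base axis. Payload 9.4 kg.
Tool frame: the origin (TCP) lies on the front face of the gripper's body, between the roots of the fingers; the fingertips stand 84 mm ahead of it and the grasp point (between the pads) lies 65 mm ahead of it; y points along the fingers, x is the direction in which the jaws open and shut, and the axes are right-handed (so a half turn about y gives the same grasp; the last joint's range is limited). The gripper opens to 93 mm and grips with 3 to 60 N. Pads are 15 mm wide; open, the fingers measure 128 mm over their backs; the gripper's body (75 mm by 188 mm) begins 65 mm behind the grasp point.
Start: joints at [-0.077, 0.599, -0.003, 1.599, 0.002, 0.943, -0.08], TCP at [0.725, -0, 0.303] pointing down, gripper open.
Joint ranges: [-2.57, 2.57], [-0.35, 1.97], [-1.29, 1.29], [0.11, 2.56], [-1.05, 4.19], [0.11, 1.86], [-2.63, 2.63]. Speed limits (rad/s): [2.22, 2.22, 3.01, 3.01, 3.14, 3.14, 3.14].

INTERFACE

Orientations are given as a unit quaternion [w, x, y, z].
In Python, from station import manip, imaging, silhouettes, place_of gives the robot as it stands. The module is installed in compiled form; this text tells all that it offers.
- The arm moves only by the tool play_rows, never from a script. Its argument "steps" is one flat list of numbers, 4 for each row, row after row: the shift along the tool's x, y, z in cm, then the turn about the tool's y in rad. In form: [x, y, z, twist, x, y, z, twist, ...]. A call has 1 to 20 rows; each row is the pose to reach, as a shift and turn from the pose measured when the call began, along the tool's axes at that moment; what a row does not reach only later rows make up. A row lasts 1/12 s, in which the tool goes at most 41.7 mm and 7.16 degrees, less where a joint would pass 70% of its speed; a pose out of reach is approached as far as the arm can. A call with a gripper value outside its range is refused whole. "claw" is the closure, from 0 (fully open) to 1 (shut), set as the call begins (left out, the last holds). The fingers move at their own pace and stop on an object; "squeeze" is the grip in N (left out, the last holds). Time passes only in rows, so rows that repeat a pose let the fingers close. It gives the time, the measured TCP pose, the force and the opening at its end, in the units of the state.
- manip.state(): the state, without advancing time (a new reading comes with each control period).
- imaging.capture(name): name is "scene" or "side" or "wrist"; returns (picture, depth): 384x512x3 uint8, blue, green, red; 384x512 float32, m along the optical axis (not along the pixel's ray), 0 where there is no reading.
- imaging.camera_info(name): a dict with "K" (3x3 intrinsics, pixels), "origin" and "orientation" of the camera in the world. Camera axes: x right, y down, z forward; pixel columns grow to the right and rows downward; lengths in m; the calibration is good to about 2 mm. A picture is of the moment at which its call begins: read the wrist's pose just before it. camera_info takes no time and is no camera call; for the wrist camera it gives the pose at the moment of the call.
- manip.hand_in(): hands the job in, once; it reports no verdict.
Trained networks look in the newest picture that a camera, given by its name, has taken for a name from the list of things; names that differ only in an ending like _2 or _b are one class to them, and where a whole thing is asked for, a point or a joint stands for the part that bears it (a point fixed in the world has none). Each returns a list of dicts, best first, with "p" (0 to 1); they miss things now and then, are a little off and sometimes report something else, mostly with a low value. They report only what shows in the picture. A call takes as long as a camera call. They do not tell look-alikes from the thing itself.
- silhouettes(camera, label): "mask" (384x512 bool, what is visible of it).
- place_of(camera, label): "point" ([x, y, z] in m, in the coordinates of the camera as it stood for that picture, good to about 4 mm: a listed point, or the origin of a listed thing).
The state is a dict: "t": time; "joints": joint angles; "joint_vel": joint speeds; "joint_efforts": joint torques, N m; "tool_pos": TCP position; "ee_rot": TCP orientation; "wrist_force": force on the tool from outside, world axes, zero at the start; "moment": the same for the moment, N m; "opening": opening from 0.0 (shut) to 1.0 (fully open).
Only numpy, scipy, OpenCV 4.12 (cv2) and the standard library are available. Lean on these libraries where they do the work, as an engineer would, in place of code of your own. Each camera call takes 0.05 s, during which the arm holds its last target.

## Working session

There is one attempt and no reset: what is moved stays moved. The work goes in short steps, Python scripts to look and compute and a tool call to move; the robot and the scene stay as the last step left them, time stands still between calls to the robot, and variables do not carry over. Pictures are saved under pics/ and viewed, and the job is handed in when it is done.

Besides the shell and the picture viewer there is one more tool, called after "Request:" as name(argument=value, ...) on one line, values as JSON. play_rows: Moves the arm, as the interface text tells. Its arguments: {"type":"object","properties":{"steps":{"type":"array"},"claw":{"type":"number"},"squeeze":{"type":"number"}},"required":["steps"]}

```bash
mkdir -p pics; cat > h.py <<'E'
import numpy as np, cv2
from station import manip, imaging, silhouettes, place_of
from scipy.spatial.transform import Rotation as R
def rot(q): return R.from_quat([q[1],q[2],q[3],q[0]]).as_matrix()
def cam(n):
    i=imaging.camera_info(n); return np.array(i["K"]),np.array(i["origin"]),rot(i["orientation"])
def cap(n,f):
    c=cam(n); im,d=imaging.capture(n); cv2.imwrite('pics/'+f+'.png',im); np.savez('/tmp/'+f+'.npz',im=im,d=d,K=c[0],o=c[1],Rm=c[2]); return im,d,c
def world(c,d):
    K,o,Rm=c; v,u=np.mgrid[:d.shape[0],:d.shape[1]]
    p=np.stack([(u-K[0,2])/K[0,0]*d,(v-K[1,2])/K[1,1]*d,d],-1)
    return p@Rm.T+o
def tow(c,p): return c[2]@np.array(p)+c[1]
def pix(c,p):
    q=c[2].T@(np.array(p)-c[1]); return c[0][:2,:2]@(q[:2]/q[2])+c[0][:2,2]
E
python3 - <<'E'
from h import *
s=manip.state(); print(s)
for n in ["scene","side","wrist"]:
    im,d,c=cap(n,n+'0')
    print(n,c[1],c[2][:,2])
    for l in ["stand","loupe_grip","rest_top","lens","cap_middle","print","jar","inkpad","tube_rack"]:
        for r in place_of(n,l):
            w=tow(c,r["point"]); print(l,round(r["p"],2),w.round(3),pix(c,w).round())
E
```

```text
{'t': 0.0, 'joints': array([-0.07669874,  0.60011765, -0.00252397,  1.60011154,  0.00177041,
        0.94288768, -0.07980755]), 'joint_vel': array([ 0.00149125, -0.00019659,  0.00127648,  0.00215543,  0.00032399,
        0.000799  ,  0.00010569]), 'joint_efforts': array([ 5.70884713e-04, -7.65060925e+01,  1.49801854e+00, -2.52344084e+01,
       -5.23842021e-02,  1.69115182e-02,  2.08527672e-04]), 'tool_pos': array([ 7.24651267e-01, -1.16198412e-05,  3.01872087e-01]), 'ee_rot': array([-7.07061646e-01,  7.07151507e-01, -5.30445678e-04, -5.42014844e-04]), 'wrist_force': array([-0.68941953, -0.74405733,  0.13659695]), 'moment': array([0.06373809, 0.01717573, 0.06469474]), 'opening': 1.0014019871962014}
scene [ 1.15492016 -0.63069304  1.16676588] [-0.4415768   0.43696156 -0.78362907]
stand 0.91 [0.279 0.141 0.   ] [230. 141.]
stand 0.82 [0.598 0.155 0.001] [298. 185.]
stand 0.56 [0.595 0.157 0.048] [299. 175.]
stand 0.21 [ 0.569 -0.205  0.03 ] [214. 241.]
loupe_grip 0.88 [ 0.567 -0.205  0.053] [213. 236.]
loupe_grip 0.83 [ 0.427 -0.213  0.012] [183. 219.]
loupe_grip 0.75 [ 0.634 -0.222  0
[... 1285 characters left out ...]
0.28  0.144 0.072] [162. 164.]
print 0.66 [0.586 0.224 0.016] [259. 156.]
jar 0.74 [ 0.517  0.43  -0.001] [235. 124.]
jar 0.42 [0.601 0.159 0.049] [266. 161.]
inkpad 0.66 [ 0.504 -0.436 -0.001] [250. 354.]
inkpad 0.46 [0.586 0.225 0.016] [259. 156.]
inkpad 0.4 [ 0.567 -0.2    0.06 ] [267. 251.]
tube_rack 0.9 [0.785 0.044 0.004] [328. 194.]
wrist [0.72395756 0.08328803 0.38521353] [-0.00128511 -0.30196294 -0.9533188 ]
stand 0.94 [ 0.598  0.151 -0.   ] [152.  44.]
loupe_grip 0.96 [ 0.515 -0.047  0.011] [105. 201.]
rest_top 0.32 [0.777 0.034 0.001] [296. 141.]
lens 0.84 [ 0.63  -0.219  0.031] [194. 314.]
lens 0.66 [ 0.588 -0.059  0.024] [156. 213.]
tube_rack 0.86 [0.78  0.037 0.003] [299. 139.]
```

```bash
python3 - <<'E'
import cv2
a=cv2.imread('pics/scene0.png'); cv2.imwrite('pics/sc0.png',cv2.resize(a[100:330,90:400],None,fx=2.5,fy=2.5))
a=cv2.imread('pics/side0.png'); cv2.imwrite('pics/sd0.png',cv2.resize(a[110:384,130:390],None,fx=2.1,fy=2.1))
E
```

```text
(no output)
```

View pics/sc0.png

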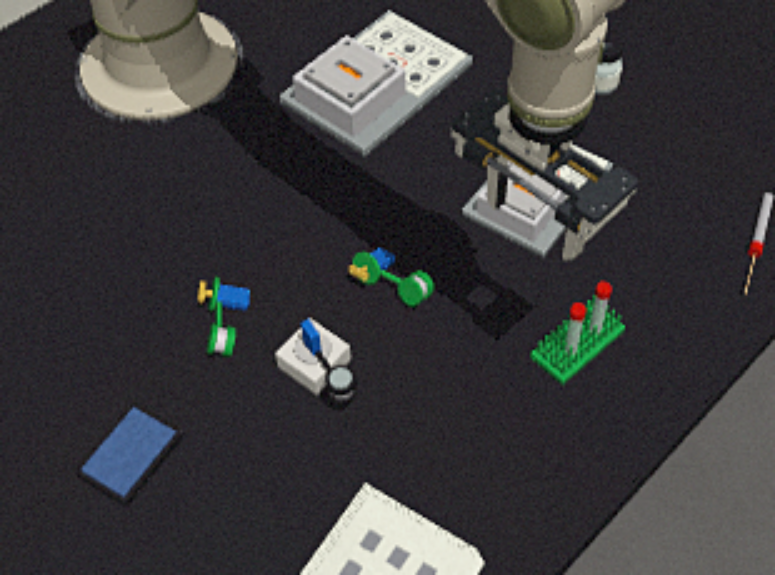

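View pics/sd0.png

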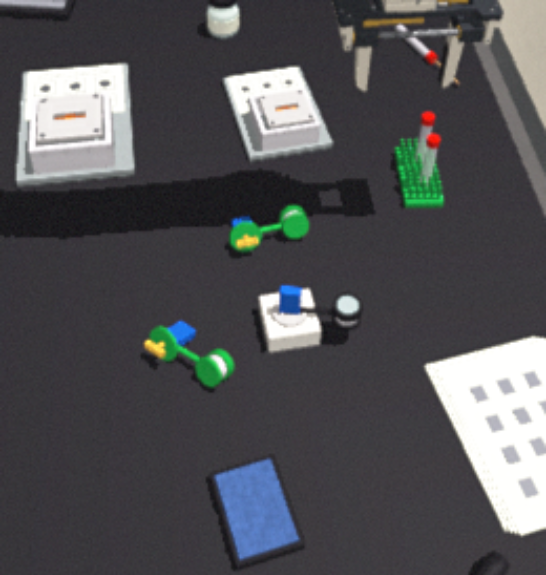

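View pics/wrist0.png

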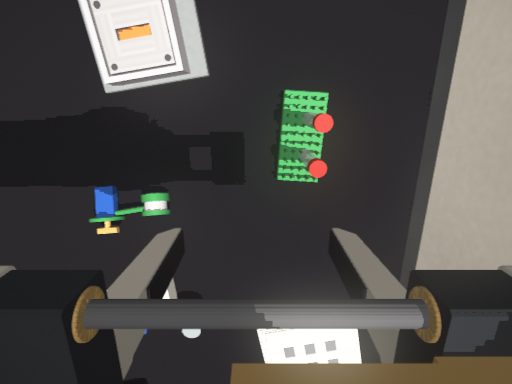

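Choice: of the pixels that could be taken for the loupe in the scene picture, (183,219) and (240,203) are green look-alikes lying down. The one at (213,236), blue grip and black lens on the white rest, is the right one. Of the stands, (298,185) is the smaller one and (230,141) the larger. I'll look closely at the slot first.

Request:
play_rows(steps=[-3,1,4,0,-6,2,8,0,-9,3.5,12,0,-12.7,5,16,0,-12.7,5,16,0,-12.7,5,16,0,-12.7,5,16,0])

```text
t: 2.08
tool_pos: [0.5962, 0.1628, 0.2523]
ee_rot: [0.707, -0.707, -0.001, 0.002]
wrist_force: [0.4, -0.1, 0.3]
opening: 0.997
```

```bash
python3 - <<'E'
from h import *
s=manip.state(); print(s['t'],s['tool_pos'],s['wrist_force'])
im,d,c=cap('wrist','w1')
for l in ["stand","cap_middle","print"]:
    for r in place_of('wrist',l):
        w=tow(c,r["point"]); print(l,round(r["p"],2),w.round(4),pix(c,w).round())
E
```

```text
2.0833 [0.59620636 0.16276527 0.25234397] [ 0.42357039 -0.05378992  0.31412795]
stand 0.85 [ 0.5933  0.1511 -0.0019] [255. 184.]
stand 0.33 [0.5959 0.1505 0.0513] [257. 199.]
cap_middle 0.71 [0.5945 0.1555 0.055 ] [256. 195.]
print 0.86 [0.583  0.2222 0.0162] [246. 126.]
```

View pics/w1.png

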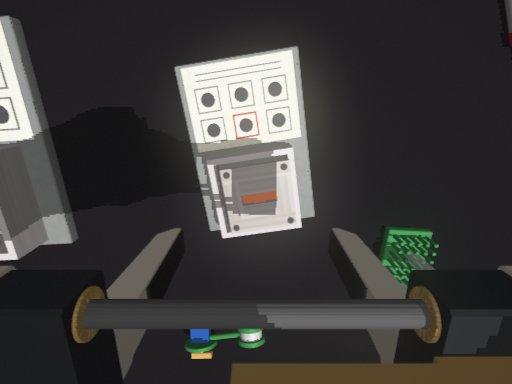

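Request:
play_rows(steps=[0,1,0,0.12,0,2,0,0.24,0,3,-0.2,0.36,0,4,-0.4,0.48,0,5,-0.6,0.6,0,6,-0.8,0.72,0,6.5,-0.8,0.84,0,7,-0.8,0.96,0,7,-0.8,1.08,0,7,-0.8,1.2,0,7,-0.8,1.32,0,7,-0.8,1.37,0,7,-0.8,1.37,0,7,-0.8,1.37,0,7,-0.8,1.37])

```text
t: 3.53
tool_pos: [0.5998, 0.1498, 0.1832]
ee_rot: [0.548, -0.547, 0.447, -0.448]
wrist_force: [-1.0, 0.4, -0.3]
opening: 0.998
```

```bash
cat > slot.py <<'E'
from h import *
import sys
def load(f):
    z=np.load('/tmp/'+f+'.npz'); return z['im'],z['d'],(z['K'],z['o'],z['Rm'])
def plane(c,uv,z):
    uv=np.atleast_2d(uv).astype(float); K,o,Rm=c
    r=np.c_[(uv-K[:2,2])/[K[0,0],K[1,1]],np.ones(len(uv))]@Rm.T
    return o+r*((z-o[2])/r[:,2])[:,None]
def orange(im,near=None):
    hsv=cv2.cvtColor(im,cv2.COLOR_BGR2HSV)
    m=((hsv[...,0]<18)&(hsv[...,1]>150)&(hsv[...,2]>60)).astype(np.uint8)
    n,l,st,ce=cv2.connectedComponentsWithStats(m)
    best=[(st[i,4],i) for i in range(1,n) if st[i,4]>60]
    return l,st,ce,best
E
python3 - <<'E'
from slot import *
s=manip.state(); print(s['t'],s['tool_pos'],s['wrist_force'],s['joints'].round(2))
im,d,c=cap('wrist','w2')
for l in ["stand","cap_middle","print"]:
    for r in place_of('wrist',l):
        w=tow(c,r["point"]); print(l,round(r["p"],2),w.round(4),pix(c,w).round())
for f in ['w1','w2']:
    im,d,c=load(f); print(f,c[0][0],c[1])
    l,st,ce,b=orange(im); print([(n,ce[i].round(),plane(c,ce[i],.052).round(4)) for n,i in b])
E
```

```text
3.5333 [0.59975742 0.14984964 0.18324716] [-0.9954103   0.43107961 -0.25585876] [-0.57  0.65  0.36  1.97 -0.39  0.59 -1.32]
stand 0.94 [0.5927 0.1511 0.0014] [252. 199.]
cap_middle 0.95 [0.5962 0.1531 0.0563] [250. 217.]
print 0.83 [0.581  0.2222 0.014 ] [175. 201.]
w1 [286.47887518   0.         256.10065197] [0.59488159 0.24601198 0.33487285]
[(np.int32(103), array([251., 198.]), array([[0.5888, 0.1514, 0.052 ]]))]
w2 [286.47887518   0.         256.10065197] [0.68144754 0.16539186 0.26587394]
[]
```

View pics/w2.png

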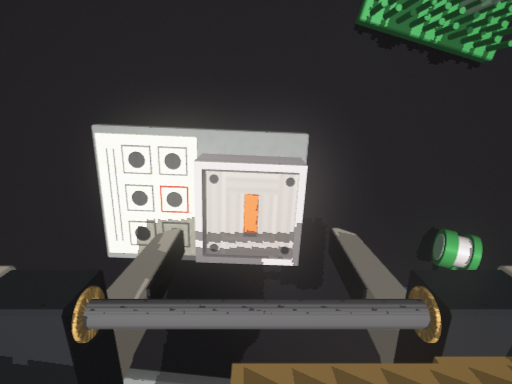

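```bash
python3 - <<'E'
from slot import *
im,d,c=load('w2')
cv2.imwrite('pics/w2z.png',cv2.resize(im[145:275,180:320],None,fx=4.5,fy=4.5,interpolation=cv2.INTER_CUBIC))
P=world(c,d)
print(P[215,[185,202,208,220,235,250,256,270,290,298],2].round(4), P[170:270:6,230,2].round(4))
print(im[215,236:268].tolist()); print(im[185:245:2,251].tolist())
E
```

```text
[0.0139 0.0481 0.0555 0.0557 0.0557 0.0463 0.0473 0.0562 0.0557 0.0492] [0.0511 0.0553 0.0567 0.0551 0.0559 0.055  0.0556 0.0559 0.0565 0.056
 0.0551 0.055  0.0566 0.0557 0.056  0.0488 0.0005]
[[211, 217, 224], [208, 215, 222], [209, 215, 222], [211, 218, 224], [217, 222, 228], [221, 225, 231], [222, 226, 232], [191, 206, 227], [115, 165, 237], [106, 171, 250], [106, 171, 250], [106, 171, 250], [105, 171, 250], [106, 170, 250], [105, 170, 250], [106, 170, 250], [105, 171, 250], [105, 170, 250], [106, 171, 250], [105, 170, 250], [104, 167, 248], [134, 172, 237], [186, 198, 217], [207, 213, 220], [206, 211, 220], [207, 213, 221], [209, 215, 222], [213, 218, 225], [215, 219, 226], [215, 219, 226], [213, 219, 225], [213, 218, 224]]
[[216, 221, 226], [214, 220, 225], [209, 215, 222], [210, 216, 222], [201, 209, 222], [108, 173, 250], [108, 173, 250], [108, 171, 250], [108, 172, 250], [108, 172, 250], [107, 172, 250], [107, 172, 250], [106, 171, 250], [107, 171, 250], [106, 171, 250], [106, 170, 250], [105, 171, 250], [105, 170, 250], [104, 167, 250], [103, 168, 250], [103, 167, 250], [103, 167, 250], [101, 166, 250], [76, 108, 181], [98, 109, 128], [101, 105, 111], [132, 135, 143], [133, 137, 145], [147, 151, 158], [205, 211, 218]]
```

View pics/w2z.png

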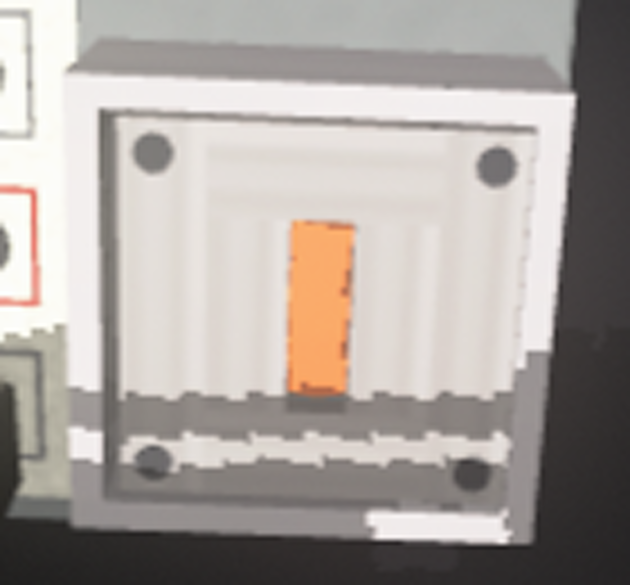

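```bash
python3 - <<'E'
from slot import *
im,d,c=load('w2')
g=lambda x,y:np.array([x/4.5+180-.39,y/4.5+145-.39])
TL,TR=[plane(c,g(*p),.055)[0] for p in [(289,221),(355,222)]]
BL,BR=[plane(c,g(*p),.055)[0] for p in [(286,411),(346,411)]]
bl,br=[plane(c,g(*p),.049)[0] for p in [(287,394),(348,396)]]
print(TL,TR,BL,BR,bl,br)
n=np.linalg.norm; print('w',n(TL-TR),n(BL-BR),'len',n(TL-BL),n(TR-BR),n((TL-bl)[:2]))
mid=(TL+TR+BL+BR)/4; print('mid',mid)
for a,b in [(BL,TL),(BR,TR)]: e=a-b;print(np.degrees(np.arctan2(-e[1],-e[0])))
# screws & print & tower rim
S=[plane(c,g(*p),.055)[0] for p in [(153,153),(496,166),(471,473),(153,461)]]
print('screws',np.mean(S,0)); e=S[0]-S[1]; print(np.degrees(np.arctan2(e[1],e[0])));e=S[1]-S[2]; print(np.degrees(np.arctan2(e[1],e[0])))
C=[plane(c,g(*p),.049)[0] for p in [(67,73),(576,94),(533,543),(70,525)]]
print('rim',np.mean(C,0),[n(C[i]-C[i-1]) for i in range(4)]); 
for i in range(4): e=C[i]-C[i-1]; print(np.degrees(np.arctan2(e[1],e[0])))
# red
hsv=cv2.cvtColor(im,cv2.COLOR_BGR2HSV); m=((hsv[...,0]>170)|(hsv[...,0]<6))&(hsv[...,1]>110)
m[:, :150]=0;m[:,195:]=0;m[:180]=0;m[215:]=0
v,u=np.nonzero(m); print(u.min(),u.max(),v.min(),v.max(),plane(c,[(u.min()+u.max())/2,(v.min()+v.max())/2],.013))
E
```

```text
[0.61398906 0.16124489 0.055     ] [0.61605052 0.15010548 0.055     ] [0.57861849 0.15512827 0.055     ] [0.58075071 0.14454092 0.055     ] [0.57911825 0.15529183 0.049     ] [0.5809421  0.14418965 0.049     ]
w 0.011328554756410257 0.01079992067398076 len 0.03589554340363291 0.03573571187852249 0.03537529793131465
mid [0.59735219 0.15275489 0.055     ]
9.811110129404133
8.958217260389233
screws [0.59720258 0.15284083 0.055     ]
99.15445313061117
8.93870275541159
rim [0.59412691 0.15358944 0.049     ] [np.float64(0.08740586554092805), np.float64(0.0869659981089995), np.float64(0.08763181229837105), np.float64(0.08855821358358859)]
8.080469319835098
-80.99693863100428
-170.8762908967112
98.84967176186134
160 187 186 212 [[0.58254331 0.22366883 0.013     ]]
```

Request:
play_rows(steps=[1.5,-2,-0.5,0,4.5,-4,-1.5,0.08,8,-4,-2.5,0.16,12,-4,-3.5,0.24,16,-4,-5,0.32,20,-4,-6,0.4,24,-4,-7.2,0.48,28,-4,-8.5,0.48,31.5,-3,-9.5,0.48,33.8,-2,-10.2,0.48,33.8,-1.8,-10.2,0.48,33.8,-1.8,-10.2,0.48,33.8,-1.8,-10.2,0.48])

```text
t: 4.82
tool_pos: [0.5663, -0.2005, 0.2011]
ee_rot: [-0.426, 0.425, -0.565, 0.565]
wrist_force: [0.1, 0.5, -0.1]
opening: 1.003
```

```bash
python3 - <<'E'
from slot import *
s=manip.state(); print(s['t'],s['tool_pos'],s['wrist_force'],s['joints'].round(2)); print(rot(s['ee_rot']).round(4))
im,d,c=cap('wrist','w3')
for l in ["loupe_grip","rest_top","lens","loupe_collar"]:
    for r in place_of('wrist',l):
        w=tow(c,r["point"]); print(l,round(r["p"],2),w.round(4),pix(c,w).round())
cv2.imwrite('pics/w3z.png',cv2.resize(im[120:290,160:360],None,fx=4,fy=3.5,interpolation=cv2.INTER_CUBIC))
E
```

```text
4.8167 [ 0.5662592  -0.20053592  0.20111453] [ 0.1023264   0.45807843 -0.11254298] [-0.05  0.62  0.46  2.   -0.46  0.62 -1.15]
[[-2.769e-01  1.000e-03  9.609e-01]
 [-9.609e-01  7.000e-04 -2.769e-01]
 [-9.000e-04 -1.000e+00  8.000e-04]]
loupe_grip 0.8 [ 0.5171 -0.0453  0.0084] [132. 269.]
loupe_grip 0.57 [ 0.4264 -0.2156  0.0132] [302. 302.]
loupe_grip 0.55 [ 0.5655 -0.2012  0.0567] [255. 207.]
lens 0.7 [ 0.5687 -0.2026  0.0334] [256. 195.]
lens 0.69 [ 0.5892 -0.0573  0.0265] [105. 213.]
lens 0.68 [ 0.6348 -0.2199  0.0344] [254. 118.]
loupe_collar 0.86 [ 0.5698 -0.1994  0.03  ] [252. 194.]
loupe_collar 0.77 [ 0.4049 -0.2346  0.0218] [324. 319.]
loupe_collar 0.72 [ 0.5174 -0.076   0.0225] [153. 269.]
loupe_collar 0.46 [ 0.5682 -0.2048  0.0575] [259. 204.]
```

View pics/w3.png

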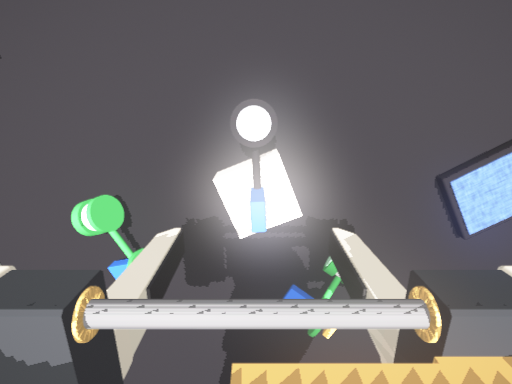

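View pics/w3z.png

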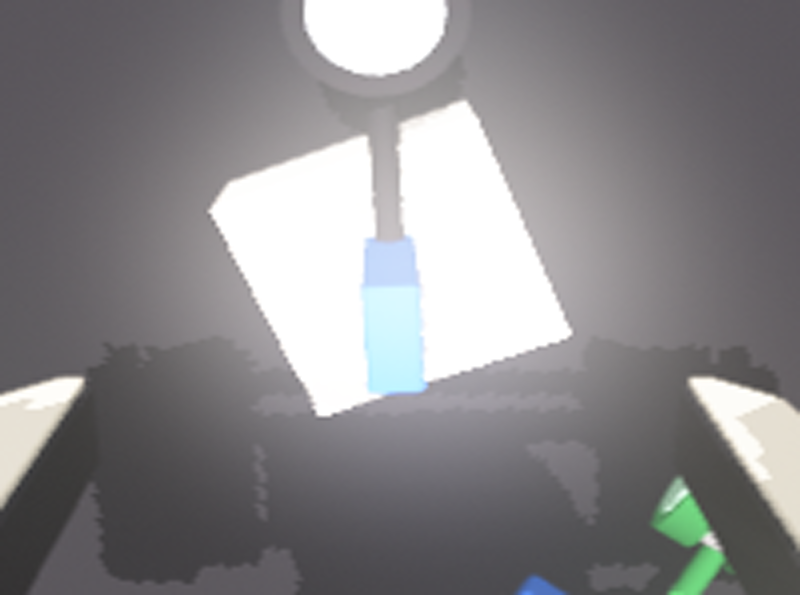

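The close crop shows the right loupe: blue grip at (258,210), black arm, and lens at (254,124), on the white rest. Next I'll measure its yaw and position.

```bash
python3 - <<'E'
from slot import *
im,d,c=load('w3')
g=lambda x,y:np.array([(x+.5)/4+160-.5,(y+.5)/3.5+120-.5])
C=np.array([plane(c,g(*p),.077)[0] for p in [(363,287),(420,286),(426,391),(368,393)]])
n=np.linalg.norm;print('grip top',C.mean(0),[n(C[i]-C[i-1]) for i in range(4)])
for a,b in [(3,0),(2,1)]: e=C[b]-C[a];print(np.degrees(np.arctan2(e[1],e[0])))
e=(C[0]+C[1]-C[2]-C[3])[:2]; print(np.degrees(np.arctan2(e[1],e[0])))
L=plane(c,g(376,12),.061)[0]; 
hsv=cv2.cvtColor(im,cv2.COLOR_BGR2HSV)
m=(im[100:150,225:285].min(-1)>200).astype(np.uint8); v,u=np.nonzero(m); 
k,l,st,ce=cv2.connectedComponentsWithStats(m); i=1+np.argmax([min(s[4],900) if s[1]<30 else 0 for s in st[1:]]); print(st[i],ce[i])
L=plane(c,ce[i]+[225,100],.061)[0]; print('lens',L)
G=C.mean(0); e=L-G; print(n(e[:2]),np.degrees(np.arctan2(e[1],e[0])))
s=manip.state(); Rm=rot(s['ee_rot']); p=np.array(s['tool_pos']); print('tool dx',Rm.T@(np.array([G[0],G[1],.062])-p))
E
```

```text
grip top [ 0.56466788 -0.20329722  0.077     ] [np.float64(0.02535912866173734), np.float64(0.010884451897246905), np.float64(0.025120939230466644), np.float64(0.011467699047787423)]
-14.214315373606338
-12.883638719719722
-13.552116576538463
[  11    5   36   37 1012] [28.36956522 22.93675889]
lens [ 0.63289361 -0.21914165  0.061     ]
0.07004138797742596 -13.074346825835146
tool dx [ 0.00394087  0.13956037 -0.00130624]
```

Request:
play_rows(steps=[0.2,2.5,-0.1,-0.05,0.4,5,-0.1,-0.05,0.4,6.8,-0.1,-0.05,0.4,7.45,-0.1,-0.05,0.4,7.45,-0.1,-0.05,0.4,7.45,-0.1,-0.05,0.4,7.45,-0.1,-0.05])

```text
t: 5.65
tool_pos: [0.5654, -0.2035, 0.1281]
ee_rot: [-0.441, 0.439, -0.553, 0.555]
wrist_force: [0.6, -0.4, 0.1]
opening: 1.0
```

Request:
play_rows(steps=[0,0,0,0,0,0,0,0,0,0,0,0,0,0,0,0,0,0,0,0,0,0,0,0,0,0,0,0,0,0,0,0], claw=1, squeeze=30)

```text
t: 6.32
tool_pos: [0.5653, -0.2035, 0.1281]
ee_rot: [-0.441, 0.439, -0.553, 0.555]
wrist_force: [-0.6, 0.2, -0.8]
opening: 0.476
```

```bash
python3 - <<'E'
from slot import *
s=manip.state(); print(s['t'],s['tool_pos'],s['wrist_force'],s['opening']); print(rot(s['ee_rot']).round(4))
im,d,c=cap('wrist','w4')
cv2.imwrite('pics/w4z.png',cv2.resize(im[120:300,160:360],None,fx=4,fy=3.3,interpolation=cv2.INTER_CUBIC))
E
```

```text
6.3167 [ 0.56530963 -0.20350338  0.12806665] [-0.64700713  0.24057421 -0.83927608] 0.4764235379887883
[[-2.266e-01  3.200e-03  9.740e-01]
 [-9.740e-01 -4.000e-04 -2.266e-01]
 [-3.000e-04 -1.000e+00  3.200e-03]]
```

View pics/w4.png

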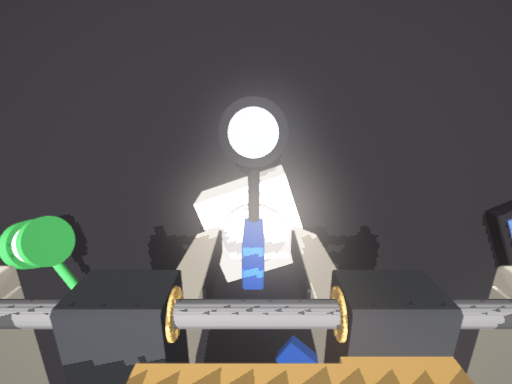

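Request:
play_rows(steps=[0,0,0,0,0,0,0,0,0,0,0,0,0,0,0,0,0,0,0,0,0,0,0,0,0,0,0,0,0,0,0,0,0,0,0,0,0,0,0,0])

```text
t: 7.2
tool_pos: [0.5653, -0.2035, 0.128]
ee_rot: [-0.441, 0.439, -0.553, 0.555]
wrist_force: [-0.7, 0.1, -0.8]
opening: 0.125
```

```bash
python3 - <<'E'
from slot import *
s=manip.state(); print(s['t'],s['tool_pos'],s['wrist_force'],s['opening'],s['moment']); print(rot(s['ee_rot']).round(4))
im,d,c=cap('wrist','w5')
cv2.imwrite('pics/w5z.png',cv2.resize(im[80:300,160:360],None,fx=3.6,fy=2.7,interpolation=cv2.INTER_CUBIC))
E
```

```text
7.2 [ 0.56530162 -0.20345541  0.12802993] [-0.6604994   0.13966502 -0.809406  ] 0.12463408011318418 [ 0.18070576  0.06676243 -0.01921212]
[[-2.266e-01  3.100e-03  9.740e-01]
 [-9.740e-01 -3.000e-04 -2.266e-01]
 [-4.000e-04 -1.000e+00  3.100e-03]]
```

View pics/w5z.png

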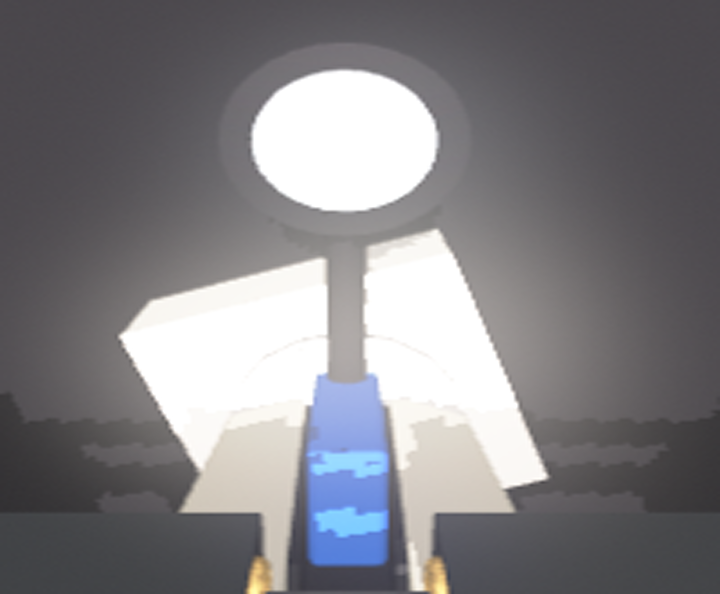

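```bash
python3 - <<'E'
from slot import *
im,d,c=load('w5')
g=lambda x,y:np.array([(x+.5)/3.6+160-.5,(y+.5)/2.7+80-.5])
s=manip.state(); Rm=rot(s['ee_rot']); p=np.array(s['tool_pos'])
C=np.array([plane(c,g(*q),.077)[0] for q in [(308,451),(388,451),(388,565),(308,565)]])
n=np.linalg.norm;print('grip top',C.mean(0),[n(C[i]-C[i-1]) for i in range(4)], 'in tool',((C.mean(0)-p)@Rm).round(4))
m=(im[80:180,225:285].min(-1)>225).astype(np.uint8)
k,l,st,ce=cv2.connectedComponentsWithStats(m)
i=[j for j in range(1,k) if l[132-80,254-225]==j]; print(st[i],ce[i])
L=plane(c,ce[i[0]]+[225,80],.061)[0]; print('lens',L,(L-p)@Rm)
print('tool yaw',np.degrees(np.arctan2(Rm[1,0],Rm[0,0])))
P=world(c,d); u=(ce[i[0]]+[225,80]).round().astype(int); print(P[u[1],u[0]])
E
```

```text
grip top [ 0.56451655 -0.20490081  0.077     ] [np.float64(0.02570929470422399), np.float64(0.011555029086656687), np.float64(0.02571002018740783), np.float64(0.012152669347446006)] in tool [ 0.0016  0.051  -0.0006]
[[   5   26   51   52 2080]] [[30.19375    51.78605769]]
lens [ 0.63286555 -0.22024948  0.061     ] [0.0010584  0.06725771 0.06940762]
tool yaw -103.09572166453118
[ 0.6327982  -0.22013211  0.06116672]
```

Request:
play_rows(steps=[0,-0.5,0,0,0,-1.5,0,0,0,-3,0,0,0,-5,0,0,0,-7,0,0,-2,-8,-0.3,0,-5,-8,-0.7,-0.04,-8.5,-8,-1.2,-0.1,-12,-8,-1.7,-0.16,-15.5,-8,-2.2,-0.22,-19,-8,-2.6,-0.28,-22.5,-8,-3.1,-0.34,-26,-8,-3.6,-0.386,-29.5,-8,-4.1,-0.386,-32.5,-8,-4.5,-0.386,-34.6,-8,-4.8,-0.386,-35.6,-8,-4.95,-0.386,-35.6,-8,-4.95,-0.386,-35.6,-8,-4.95,-0.386,-35.6,-8,-4.95,-0.386])

```text
t: 8.92
tool_pos: [0.5975, 0.1523, 0.2084]
ee_rot: [0.538, -0.537, 0.459, -0.461]
wrist_force: [-0.8, -0.5, -1.1]
opening: 0.13
```

```bash
cat > st.py <<'E'
from slot import *
def rel(tx,ty,tz,psi):
    s=manip.state(); Rm=rot(s['ee_rot']); p=np.array(s['tool_pos'])
    yaw=np.degrees(np.arctan2(Rm[1,0],Rm[0,0]))
    print('t',s['t'],'p',p.round(4),'yaw',yaw.round(2),'tilt',Rm[2].round(4),'f',np.round(s['wrist_force'],2),'m',np.round(s['moment'],2),'op',round(s['opening'],3))
    print('move cm',((np.array([tx,ty,tz])-p)@Rm*100).round(2),'twist',-np.radians(psi-yaw).round(4))
E
python3 - <<'E'
from st import *
rel(.5977,.1543,.18,-81)
im,d,c=cap('wrist','w6'); cap('scene','s6'); cap('side','sd6')
cv2.imwrite('pics/w6z.png',cv2.resize(im[50:320,130:380],None,fx=2.8,fy=2.2,interpolation=cv2.INTER_CUBIC))
E
```

```text
t 8.9167 p [0.5975 0.1523 0.2084] yaw -81.12 tilt [ 0.0019 -1.      0.003 ] f [-0.76 -0.55 -1.13] m [-0.01  0.07  0.  ] op 0.13
move cm [-0.2   2.84  0.05] twist -0.002
```

View pics/w6z.png

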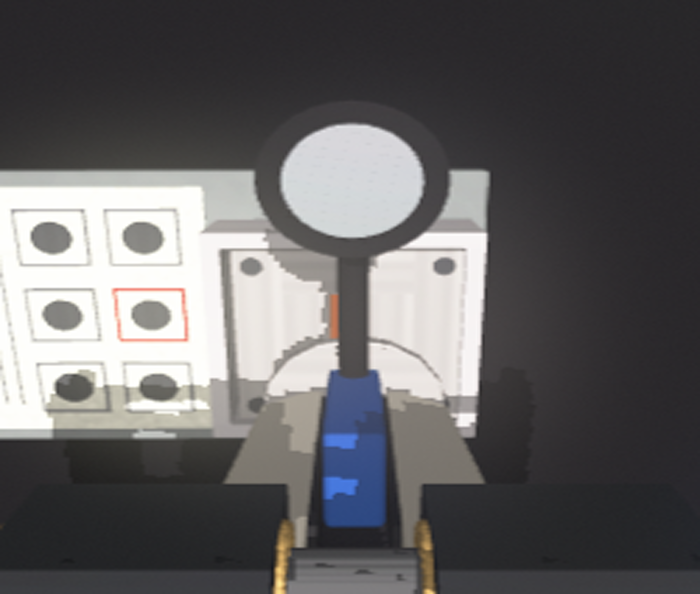

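```bash
python3 - <<'E'
from st import *
im,d,c=load('w6')
g=lambda x,y:np.array([(x+.5)/2.8+130-.5,(y+.5)/2.2+50-.5])
for q in [(251,266),(444,266)]: print(plane(c,g(*q),.055)[0].round(4))
i2,d2,c2=load('w2'); g2=lambda x,y:np.array([x/4.5+180-.39,y/4.5+145-.39])
for q in [(153,153),(496,166)]: print(plane(c2,g2(*q),.055)[0].round(4))
s=manip.state(); Rm=rot(s['ee_rot']); p=np.array(s['tool_pos'])
L=plane(c,g(352,180),p[2]-.067)[0]; print('lens tool',((L-p)@Rm).round(4))
C=np.array([plane(c,g(*q),p[2]-.051)[0] for q in [(323,434),(386,434),(386,526),(323,526)]]); print('grip',((C.mean(0)-p)@Rm).round(4))
E
```

```text
[0.6215 0.186  0.055 ]
[0.6304 0.1286 0.055 ]
[0.6213 0.186  0.055 ]
[0.6305 0.1287 0.055 ]
lens tool [0.001  0.0672 0.0688]
grip [ 0.0015  0.051  -0.0014]
```

Request:
play_rows(steps=[-0.19,0,0.08,0,-0.19,1,0.08,0,-0.19,2,0.08,0,-0.19,2.7,0.08,0,-0.19,2.8,0.08,0,-0.19,2.8,0.08,0,-0.19,2.8,0.08,0,-0.19,2.8,0.08,0])

```text
t: 9.73
tool_pos: [0.5984, 0.1545, 0.1804]
ee_rot: [0.538, -0.537, 0.459, -0.461]
wrist_force: [-0.3, -0.5, -1.8]
opening: 0.127
```

```bash
python3 - <<'E'
from st import *
rel(.598,.1542,.155,-81)
im,d,c=cap('side','sd7')
im2,d2,c2=cap('scene','sc7')
p=[.597,.155,.06]
out=[]
for i,cc in((im,c),(im2,c2)):
    u=pix(cc,p).astype(int); out.append(cv2.resize(i[u[1]-35:u[1]+35,u[0]-40:u[0]+40],None,fx=5,fy=5,interpolation=cv2.INTER_CUBIC))
cv2.imwrite('pics/c7.png',np.hstack(out))
E
```

```text
t 9.7333 p [0.5984 0.1545 0.1804] yaw -81.13 tilt [ 0.0014 -1.      0.0033] f [-0.26 -0.51 -1.76] m [0.08 0.13 0.02] op 0.127
move cm [ 0.02  2.54 -0.05] twist -0.0023
```

View pics/c7.png

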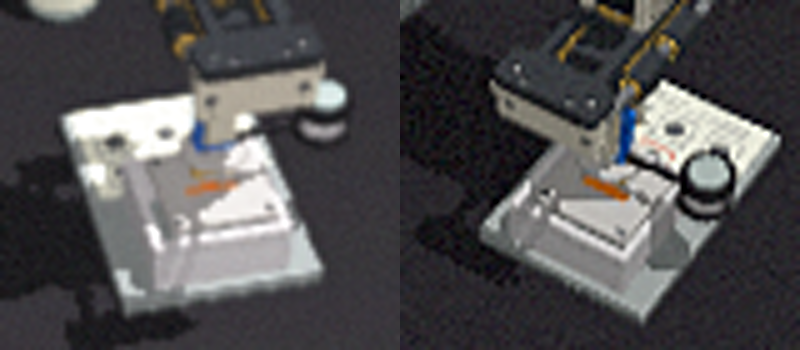

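Request:
play_rows(steps=[0.02,0.3,-0.04,0,0.02,0.6,-0.04,0,0.02,0.8,-0.04,0,0.02,0.9,-0.04,0,0.02,1,-0.04,0,0.02,1.1,-0.04,0,0.02,1.2,-0.04,0,0.02,1.3,-0.04,0,0.02,1.3,-0.04,0])

```text
t: 10.58
tool_pos: [0.598, 0.1543, 0.1674]
ee_rot: [0.538, -0.537, 0.459, -0.461]
wrist_force: [0.5, -0.1, -1.5]
opening: 0.128
```

```bash
python3 - <<'E'
from st import *
rel(.598,.1542,.155,-81)
E
```

```text
t 10.5833 p [0.598  0.1543 0.1674] yaw -81.12 tilt [ 0.0013 -1.      0.0035] f [ 0.51 -0.13 -1.49] m [0.06 0.1  0.01] op 0.128
move cm [ 0.01  1.24 -0.01] twist -0.0022
```

Request:
play_rows(steps=[0,0.15,0,0,0,0.3,0,0,0,0.45,0,0,0,0.6,0,0,0,0.75,0,0,0,0.75,0,0])

```text
t: 11.08
tool_pos: [0.598, 0.1543, 0.1599]
ee_rot: [0.538, -0.537, 0.459, -0.461]
wrist_force: [-0.6, 0.3, 3.8]
opening: 0.128
```

```bash
python3 - <<'E'
from st import *
rel(.598,.1542,.155,-81)
E
```

```text
t 11.0833 p [0.598  0.1543 0.1599] yaw -81.13 tilt [ 0.0012 -1.      0.0034] f [-0.56  0.32  3.82] m [0.07 0.34 0.04] op 0.128
move cm [ 0.01  0.49 -0.01] twist -0.0022
```

Request:
play_rows(steps=[0,0.12,0,0,0,0.24,0,0,0,0.36,0,0,0,0.46,0,0,0,0.53,0,0,0,0.53,0,0,0,0.53,0,0])

```text
t: 11.67
tool_pos: [0.5981, 0.1543, 0.1546]
ee_rot: [0.538, -0.536, 0.459, -0.461]
wrist_force: [-2.0, 0.9, 5.6]
opening: 0.126
```

```bash
python3 - <<'E'
from st import *
rel(.598,.1542,.1545,9)
cap('side','sd8')
im,d,c=cap('wrist','w8')
E
```

```text
t 11.6667 p [0.5981 0.1543 0.1546] yaw -81.13 tilt [ 0.0011 -1.      0.0035] f [-2.01  0.87  5.59] m [ 0.05  0.45 -0.02] op 0.126
move cm [ 0.01  0.01 -0.01] twist -1.5731
```

View pics/w8.png

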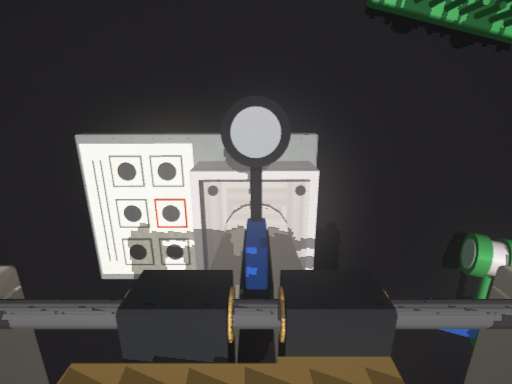

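Request:
play_rows(steps=[0,0,0,-0.04,0,0,0,-0.1,0,0,0,-0.17,0,0,0,-0.24,0,0,0,-0.3,0,0,0,-0.3])

```text
t: 12.27
tool_pos: [0.5987, 0.1543, 0.1549]
ee_rot: [0.601, -0.6, 0.372, -0.375]
wrist_force: [-0.2, -0.2, 5.1]
opening: 0.127
```

```bash
python3 - <<'E'
from st import *
rel(.598,.1543,.1545,9)
E
```

```text
t 12.2667 p [0.5987 0.1543 0.1549] yaw -63.75 tilt [ 0.0022 -1.      0.0044] f [-0.21 -0.19  5.05] m [ 0.01  0.13 -0.01] op 0.127
move cm [-0.03  0.04 -0.06] twist -1.2697
```

Turning freely (no vertical moment). Continuing.

Request:
play_rows(steps=[-0.03,0.04,-0.06,-0.08,-0.03,0.04,-0.06,-0.16,-0.03,0.04,-0.06,-0.25,-0.03,0.04,-0.06,-0.34,-0.03,0.04,-0.06,-0.43,-0.03,0.04,-0.06,-0.52,-0.03,0.04,-0.06,-0.61,-0.03,0.04,-0.06,-0.7,-0.03,0.04,-0.06,-0.7,-0.03,0.04,-0.06,-0.7])

```text
t: 13.1
tool_pos: [0.5987, 0.1544, 0.1549]
ee_rot: [0.693, -0.691, 0.143, -0.147]
wrist_force: [0.2, -0.1, 5.2]
opening: 0.13
```

```bash
python3 - <<'E'
from st import *
rel(.598,.1543,.1545,9)
E
```

```text
t 13.1 p [0.5987 0.1544 0.1549] yaw -23.64 tilt [ 0.0056 -1.      0.0032] f [ 0.15 -0.07  5.21] m [0.09 0.11 0.02] op 0.13
move cm [-0.06  0.04 -0.03] twist -0.5697
```

Request:
play_rows(steps=[-0.06,0.04,-0.03,-0.08,-0.06,0.04,-0.03,-0.16,-0.06,0.04,-0.03,-0.25,-0.06,0.04,-0.03,-0.34,-0.06,0.04,-0.03,-0.43,-0.06,0.04,-0.03,-0.5,-0.06,0.04,-0.03,-0.57,-0.06,0.04,-0.03,-0.57,-0.06,0.04,-0.03,-0.57])

```text
t: 13.85
tool_pos: [0.5987, 0.1545, 0.1548]
ee_rot: [0.705, -0.705, -0.058, 0.053]
wrist_force: [-0.8, 0.1, 5.1]
opening: 0.127
```

```bash
python3 - <<'E'
from st import *
rel(.598,.1543,.159,9)
im,d,c=cap('wrist','w9')
E
```

```text
t 13.85 p [0.5987 0.1545 0.1548] yaw 9.02 tilt [ 8.1e-03 -1.0e+00  4.0e-04] f [-0.82  0.06  5.07] m [ 0.06 -0.02 -0.02] op 0.127
move cm [-0.07 -0.42 -0.01] twist 0.0004
```

View pics/w9.png

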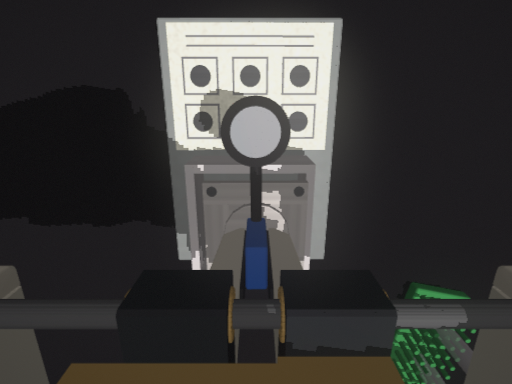

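Request:
play_rows(steps=[-0.06,0,0,0,-0.06,-0.1,0,0,-0.06,-0.2,0,0,-0.06,-0.3,0,0,-0.06,-0.38,0,0,-0.06,-0.38,0,0,-0.06,-0.38,0,0])

```text
t: 14.48
tool_pos: [0.5985, 0.1545, 0.1587]
ee_rot: [0.705, -0.705, -0.059, 0.052]
wrist_force: [1.9, -0.0, 3.8]
opening: 0.128
```

```bash
python3 - <<'E'
from st import *
rel(.598,.1543,.159,9)
E
```

```text
t 14.4833 p [0.5985 0.1545 0.1587] yaw 8.99 tilt [ 9.1e-03 -1.0e+00  5.0e-04] f [ 1.95 -0.05  3.75] m [-0.   -0.41 -0.03] op 0.128
move cm [-0.05 -0.03 -0.01] twist -0.0001
```

Request:
play_rows(steps=[0.06,0,0,0,0.06,-0.03,0,0,0.06,-0.03,0,0])

```text
t: 14.73
tool_pos: [0.5987, 0.1546, 0.1589]
ee_rot: [0.705, -0.705, -0.058, 0.053]
wrist_force: [-0.4, -0.6, 3.8]
opening: 0.128
```

Request:
play_rows(steps=[0,0,0,0,0,0,0,0,0,0,0,0,0,0,0,0,0,0,0,0,0,0,0,0,0,0,0,0,0,0,0,0], claw=0.6)

```text
t: 15.4
tool_pos: [0.5987, 0.1545, 0.1589]
ee_rot: [0.705, -0.705, -0.058, 0.053]
wrist_force: [0.7, -0.9, -0.6]
opening: 0.402
```

```bash
python3 - <<'E'
from st import *
rel(.598,.1543,.159,9)
im,d,c=cap('wrist','w10')
E
```

```text
t 15.4 p [0.5987 0.1545 0.1589] yaw 8.99 tilt [ 8.2e-03 -1.0e+00  3.0e-04] f [ 0.69 -0.9  -0.59] m [-0.    0.   -0.01] op 0.402
move cm [-0.07 -0.01 -0.01] twist -0.0001
```

View pics/w10.png

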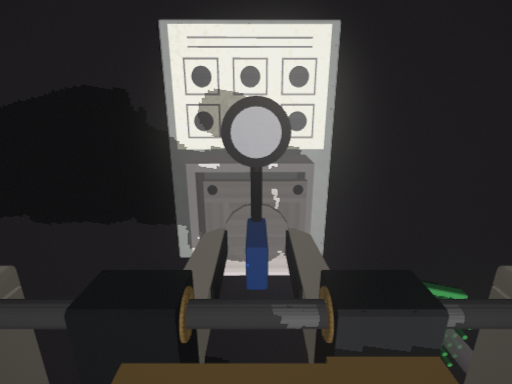

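Released, and it stays put. I'll raise the arm straight up and check.

Request:
play_rows(steps=[0,-1,0,0,0,-2.5,0,0,0,-4.5,0,0,0,-7,0,0,0,-9,0,0,0,-9,0,0,0,-9,0,0])

```text
t: 16.03
tool_pos: [0.5984, 0.1545, 0.2507]
ee_rot: [0.706, -0.704, -0.059, 0.051]
wrist_force: [-0.2, 0.2, -0.2]
opening: 0.401
```

```bash
python3 - <<'E'
from st import *
rel(.598,.1543,.159,9)
im,d,c=cap('wrist','w11')
for l in ["loupe_grip","lens","print","cap_middle","loupe_collar"]:
    for r in place_of('wrist',l): w=tow(c,r["point"]); print(l,round(r["p"],2),w.round(4),pix(c,w).round())
P=world(c,d); np.save('/tmp/P.npy',P)
u=pix(c,[.5985,.1545,.108]).astype(int); print(u,P[u[1]-8:u[1]+9:4,u[0],2].round(4))
for n in('scene','side'):
    i,dd,cc=cap(n,n+'11'); q=pix(cc,[.597,.155,.06]).astype(int)
    cv2.imwrite('pics/%s11z.png'%n,cv2.resize(i[q[1]-45:q[1]+45,q[0]-55:q[0]+55],None,fx=6,fy=6,interpolation=cv2.INTER_CUBIC))
    for l in ["loupe_grip","lens","jar","inkpad","tube_rack"]:
        for r in place_of(n,l)[:3]: w=tow(cc,r["point"]); print(n,l,round(r["p"],2),w.round(3))
E
```

```text
t 16.0333 p [0.5984 0.1545 0.2507] yaw 8.99 tilt [ 1.120e-02 -9.999e-01  8.000e-04] f [-0.21  0.24 -0.21] m [-0.02  0.   -0.04] op 0.401
move cm [-0.15  9.17 -0.02] twist -0.0002
loupe_grip 0.57 [0.6004 0.1534 0.0874] [258. 201.]
lens 0.56 [ 0.5888 -0.0601  0.0265] [223. 335.]
print 0.81 [0.5821 0.2241 0.0154] [250. 115.]
loupe_collar 0.68 [0.6018 0.1538 0.0616] [259. 192.]
[256 207] [0.1089 0.1089 0.1097 0.1079 0.1091]
scene loupe_grip 0.64 [0.604 0.152 0.083]
scene loupe_grip 0.62 [ 0.428 -0.212  0.014]
scene loupe_grip 0.57 [ 0.519 -0.043  0.011]
scene lens 0.71 [0.588 0.22  0.062]
scene lens 0.67 [ 0.592 -0.061  0.027]
scene lens 0.53 [ 0.463 -0.275  0.023]
scene inkpad 0.78 [ 0.503 -0.437  0.003]
scene tube_rack 0.9 [ 0.783  0.044 -0.002]
side loupe_grip 0.85 [ 0.427 -0.212  0.014]
side loupe_grip 0.69 [ 0.523 -0.05   0.016]
side loupe_grip 0.53 [0.603 0.155 0.089]
side lens 0.95 [ 0.463 -0.276  0.025]
side lens 0.61 [0.59  0.226 0.063]
side lens 0.59 [ 0.595 -0.058  0.026]
side jar 0.52 [ 0.515  0.434 -0.001]
side inkpad 0.73 [0.595 0.154 0.056]
side inkpad 0.61 [ 0.504 -0.438  0.001]
side tube_rack 0.56 [0.784 0.045 0.006]
side tube_rack 0.31 [0.598 0.159 0.047]
```

View pics/w11.png

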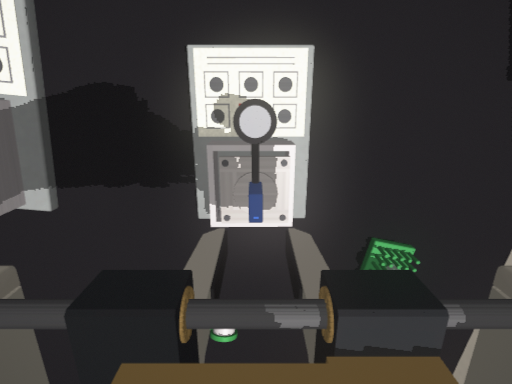

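View pics/scene11z.png

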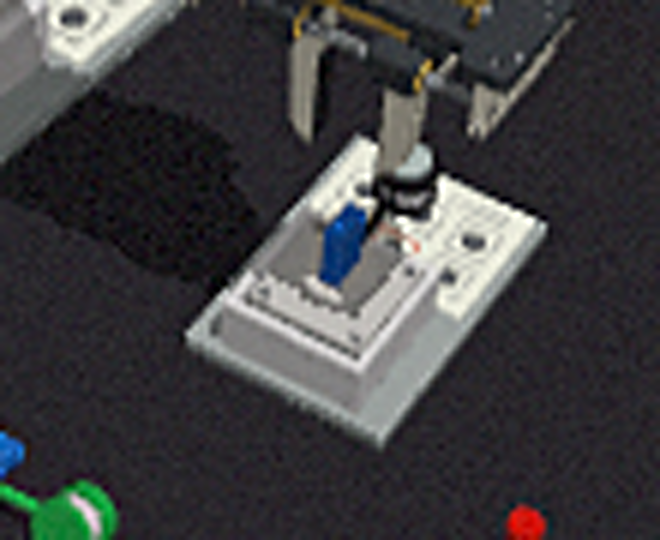

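View pics/side11z.png

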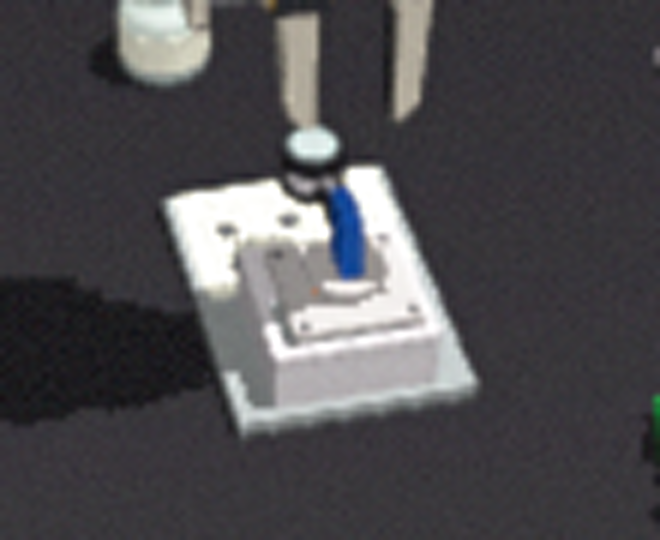

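```bash
python3 - <<'E'
from st import *
im,d,c=load('w11'); P=world(c,d)
def med(u,v,r): q=P[v-r:v+r+1,u-r:u+r+1].reshape(-1,3); return np.median(q,0).round(4)
print('lens',med(255,122,6)); print('grip',[med(256,v,2) for v in (207,212,217)])
# lens left vs right rims (roll), front/back (pitch)
for u,v in [(244,122),(266,122),(255,112),(255,132)]: print(med(u,v,3))
m=P[205:220,251:261].reshape(-1,3); m=m[abs(m[:,2]-.1085)<.004]; print('grip top centroid',m.mean(0))
A=np.c_[m[:,:2]-m[:,:2].mean(0),np.ones(len(m))]; print(np.linalg.lstsq(A,m[:,2],rcond=None)[0])
E
```

```text
lens [0.587  0.2222 0.0932]
grip [array([0.5982, 0.1551, 0.1085]), array([0.599 , 0.1505, 0.1085]), array([0.5996, 0.1462, 0.1087])]
[0.5782 0.2207 0.0934]
[0.5959 0.2235 0.0931]
[0.5858 0.2298 0.0932]
[0.5883 0.2142 0.0931]
grip top centroid [0.59857808 0.15048169 0.10857912]
[-0.00748604 -0.00852501  0.10857912]
```

```bash
python3 -c "
from station import manip
print(manip.hand_in())"
```

```text
the job is handed in; nothing more can be done
None
```

The loupe is mounted on the smaller stand, locked in the groove, and handed in at about 16 s. I took the blue-gripped loupe from its white rest and lowered the foot through the slot without touching the cap. I pressed 1.5 mm short of the collar touching the cap, with about 7 N of spring force. I gave it a quarter turn with no noticeable resistance, let the spring lift it, then let go and raised the arm clear.

Last checks, made before handing in:
- **Height:** the top of the grip is at 108.5 mm, where 108 is expected when locked. That puts the foot at about 48 mm.
- **Upright:** the grip top and lens top are level to within 1 degree.
- **Direction:** the loupe points along 99.7 degrees, and the stand's y is about 99 degrees.
- **Lens:** its centre is about 5 mm from the print's centre, against a limit of 28 mm.
- **Foot position:** it sits about 4 mm from the tower's middle along the stand's x, against a limit of 7 mm. This rests on the tower middle seen by the camera, so it is the least certain of these figures.
- **Bystanders:** jar, ink pad and rack are within about 4 mm of their first readings, which is about what the networks can resolve.
- **Robot:** the wrist force is near zero and the gripper is well above the loupe.

Nothing failed or seriously disagreed. The wrist camera read about 1.3 mm too far along the tool's x, which I corrected before inserting the foot. There was also a light side contact of about 2 N with the groove wall as the foot rose, which I eased off before letting go. In the last checks the networks missed the mounted lens in the wrist view and the jar in the scene view. The lens reading comes from the wrist camera's depth, and the jar reading from the side camera.

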